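# Sanitise the pestle tip and put it in the caddy

### The arm

A 6-joint arm with a two-finger parallel gripper is mounted at the origin on the work surface. World frame = base frame: x ahead of the robot, y to its left, z up, the work surface at z = 0. Lengths are in m, angles in rad, forces in N, time in s.
With the tool pointing down it reaches from about 0.325 to 0.9 m from the base axis. Payload 6.1 kg.
Tool frame: the origin (TCP) lies between the finger pads, 19 mm behind the fingertips; this is the grasp point; z points along the fingers, y is the line along which they close (so a half turn about z gives the same grasp; the last joint's range is limited). The gripper opens to 87 mm and grips with 3 to 60 N. Pads are 19 mm wide; open, the fingers measure 117 mm over their backs; the gripper's body (75 mm by 190 mm) begins 51 mm behind the grasp point.
Start: joints at [-1.343, 0.22, 1.526, -0, 1.395, -0.126], TCP at [0.217, -0.586, 0.241] pointing down, gripper open.
Joint ranges: [-2.98, 2.98], [-0.91, 2.08], [0.09, 2.57], [-1.24, 4.39], [0.2, 2.65], [-2.68, 2.68]. Speed limits (rad/s): [2.57, 2.57, 3.01, 3.14, 3.14, 3.14].

### API

Orientations are given as [roll, pitch, yaw] about the fixed x, y, z axes, in that order (R = Rz(yaw) Ry(pitch) Rx(roll)).
In Python, from workcell import ctrl gives the robot as it stands.
- The arm moves only by the tool apply_moves, never from a script. Its argument "moves" is one flat list of numbers, 6 for each row, row after row: the shift along the tool's x, y, z each as a share of 40 cm, from -1 to 1, then the turn, a rotation vector about the tool's x, y, z each as a share of 360 degrees, from -1 to 1. In form: [x, y, z, rx, ry, rz, x, y, z, rx, ry, rz, ...]. A call has 1 to 20 rows; each row shifts and turns the commanded pose from where the row before left it, along the tool's axes as they then stand; what a row does not reach is not made up. A row lasts 1/12 s, in which the tool goes at most 41.7 mm and 7.16 degrees, less where a joint would pass 70% of its speed; a pose out of reach is approached as far as the arm can. A call with a number of a shift or a turn outside -1 to 1 is refused whole. A call with a gripper value outside its range is refused whole. "fingers" is the opening, from 0 (shut) to 1 (fully open), set as the call begins (left out, the last holds). The fingers move at their own pace and stop on an object; the grip force is fixed at half the most. Time passes only in rows, so rows that do not move let the fingers close. It gives the time, the measured TCP pose, the force, the opening and the grip force at its end, in the units of the state.
- ctrl.read_state(): the state, without advancing time (a new reading comes with each control period).
- ctrl.snapshot(name): name is "scene" or "top"; returns the picture (480x640x3 uint8, red, green, blue); there is no depth.
- ctrl.camera_model(name): a dict with "fx", "fy", "cx", "cy" (pixels), "camera_from_world" (4x4, takes a point from world to camera coordinates). Camera axes: x right, y down, z forward; pixel columns grow to the right and rows downward; lengths in m; the calibration is good to about 2 mm. A picture is of the moment at which its call begins. camera_model takes no time and is no camera call.
- ctrl.close_job(): hands the job in; it is judged then, once.
Trained networks look in the newest picture that a camera, given by its name, has taken for a name from the list of things; names that differ only in an ending like _2 or _b are one class to them, and where a whole thing is asked for, a point or a joint stands for the part that bears it (a point fixed in the world has none). Each returns a list of dicts, best first, with "conf" (0 to 1); they miss things now and then, are a little off and sometimes report something else, mostly with a low value. They report only what shows in the picture. A call takes as long as a camera call. They do not tell look-alikes from the thing itself.
- ctrl.outline_of(camera, query): "mask" (480x640 bool, what is visible of it) and "extent" ([left, top, width, height] in pixels, round what is visible of it).
The state is a dict: "clock": time; "qpos": joint angles; "joint_velocities": joint speeds; "tau": joint torques, N m; "position": TCP position; "eef_rot": TCP orientation; "contact_force": force on the tool from outside, world axes, zero at the start; "wrist_torque": the same for the moment, N m; "grip_width": finger opening in m; "gripper_force": force on a finger pad.
Only numpy, scipy, OpenCV 4.12 (cv2) and the standard library are available. Lean on these libraries where they do the work, as an engineer would, in place of code of your own. Each camera call takes 0.05 s, during which the arm holds its last target. There are 200 camera calls.

### The job

Take the orange-handled pestle out of its stand, dip its steel tip into the tilted blue well of the tip sanitiser, feel with the tip for the sprung plate at the bottom, press it gently until it clearly gives, hold it so for a moment (half a second or so), and draw it out again. Then lower the pestle, tip down, to the floor of the one empty cell of the green caddy (do not drop it in) and let go, so that it stands or leans in that cell. Leave all the bottles, cups and the tablet crusher where they stand.

Things in the scene. Friction and masses are not known exactly. Their poses are not given: they have to be found in the camera images.
- pestle: Hand pestle, 165 mm long, 0.08 to 0.17 kg. Origin at the very tip, its z axis runs along the pestle from tip to handle; it is round, so its yaw means nothing. From the tip up: steel ball 14 mm across, steel stem 9 mm across, blue collar 34 mm across from 105 to 111 mm, orange handle 24 mm across from 111 to 165 mm. It starts hanging upright, tip down, by its collar in the stand.
- pestle_tip (a point): The very tip of the pestle (axes as the pestle).
- pestle_grip (a point): Middle of the handle, 142 mm from the tip: with the gripper's TCP here, pointing down the pestle, the fingertips clear the collar by 12 mm. A grip of about 45 N does not slip when pressing 10 N.
- stand_top (a point): Pestle stand, fixed: a white plate 90 x 90 mm and 10 mm thick on four thin posts; this point is the centre of its top face, 125 mm above the table. The pestle's stem hangs through its 24 mm hole, tip 20 mm above the table: lift the pestle straight up by more than 105 mm to free it.
- sanitiser: Tip sanitiser, fixed: white housing 150 x 120 mm, 100 mm tall at most, origin on the table under it; it carries the well. Its yaw varies.
- well: The sanitiser's open blue well, fixed: a round tube, 40 mm outside and 32 mm inside diameter, 100 mm long; origin at its lower end, z along its axis. At the bottom a yellow sprung plate fills the bore. The plate's depth differs each time, 48 to 74 mm below the mouth along the axis, and is not reported: find it by touch.
- well_mouth (a point): Centre of the well's mouth, 117 mm above the table. Its z axis is the tube's axis, pointing out of the mouth: it leans 30 degrees from vertical towards the sanitiser's -x side (the robot's side). The tip must go in along this axis; the pestle's collar stays outside.
- plate (a joint): Travel of the sprung plate down the well, m: 0 at rest, 0.018 at its stop. It gives at about 2.4 N and reaches the stop at about 9.5 N (400 N/m); pressing with 5 to 7 N is right and counts from 4 mm of travel. It springs back when released. More than 22 N on the sanitiser by the pestle is rough.
- caddy: Green divided caddy, fixed, 100 x 100 mm, 80 mm tall, walls and floor 4 mm, divided 2 x 2 into cells 44 mm wide (centres 24 mm either side of the middle along its x and y). Origin under its centre. Three cells hold an amber bottle, one is empty; which one varies.
- pad: Flat yellow disc (36 mm across, 1.5 mm thick, look only) on the floor of the empty cell, at its centre, 4 mm above the table; origin under its centre.
- vial_red: Small amber bottle with a red cap, 34 mm across, 95 mm tall, standing in a cell of the caddy; origin under its centre. Bystander, leave it.
- vial_white: Small amber bottle with a white cap, 34 mm across, 95 mm tall, standing in a cell of the caddy; origin under its centre. Bystander, leave it.
- vial_blue: Small amber bottle with a blue cap, 34 mm across, 95 mm tall, standing in a cell of the caddy; origin under its centre. Bystander, leave it.
- pink_cup: Small open red medicine cup, 42 mm across, 40 mm tall, origin under its centre. Bystander.
- teal_cup: Small open green medicine cup, 42 mm across, 40 mm tall, origin under its centre. Bystander.
- saline: Clear bottle with a blue cap, 70 mm across, 170 mm tall, origin under its centre. Bystander.
- crusher: White tablet crusher, 84 mm across, 125 mm tall, origin under its centre. Bystander.
Not all that is in view belongs to the job. What is shaped like the sanitiser but pink is not meant.

How it is judged:
On the way, in this order (a step that is already met when the one before it is completed fails the run):
1. the pestle, held, has its tip in the well and presses the sprung plate down by more than 4 mm for 0.3 s (z of pestle_tip in the frame of well_mouth below -0.038 m and x of pestle_tip in the frame of well_mouth between -0.016 and 0.016 m and y of pestle_tip in the frame of well_mouth between -0.016 and 0.016 m and value of joint plate above 0.004 m and contact force between the fingers and pestle above 0.5 N), for 0.3 s.
2. the tip is out of the well and the plate is back up (z of pestle_tip in the frame of well_mouth above 0.005 m and value of joint plate below 0.002 m), for 0.1 s.
3. the pestle, still held, has its tip lowered to within 15 mm of the floor of the empty cell (horizontal distance between pestle_tip and pad below 0.026 m and z of pestle_tip in the frame of pad below 0.015 m and contact force between the fingers and pestle above 0.5 N), for 0.1 s.
At the end, for the whole second after the job is handed in: The pestle stands or leans tip down in the empty cell (tip within 26 mm of the yellow disc's centre and 15 mm of its height, pestle less than 40 degrees from vertical), released and at rest, and the plate in the well is back up (horizontal distance between pestle_tip and pad below 0.026 m and z of pestle_tip in the frame of pad below 0.015 m and angle between pestle's own z axis and vertical below 0.7 rad and linear speed of pestle below 0.03 m/s and contact force between the fingers and pestle below 0.1 N and value of joint plate below 0.002 m); the robot touches nothing.
It fails at once if the pestle pushes on the sanitiser with more than 22 N (contact force between pestle and sanitiser above 22 N).
It fails at once if a bottle, cup or the crusher is moved by more than 30 mm or tipped by more than 30 degrees (distance of any of vial_red, vial_white, vial_blue, pink_cup, teal_cup, saline, crusher from where it was at the start of the episode above 0.03 m or angle between any of vial_red, vial_white, vial_blue, pink_cup, teal_cup, saline, crusher's own z axis and vertical above 0.52 rad).
It also fails if it takes over 58 s, if anything falls off the work surface, if the arm or the gripper's body presses on something with over 40 N, if the wrist force passes 120 N, or if a joint passes its speed limit or range.

## Working session

There is one attempt and no reset: what is moved stays moved. The work goes in short steps, Python scripts to look and compute and a tool call to move; the robot and the scene stay as the last step left them, time stands still between calls to the robot, and variables do not carry over. Pictures are saved under pics/ and viewed, at most 10 in all, crops included, and the job is handed in when it is done.

Besides the shell and the picture viewer there is one more tool, called after "Emit:" as name(argument=value, ...) on one line, values as JSON. apply_moves: Moves the arm, as the interface text tells. Its arguments: {"type":"object","properties":{"moves":{"type":"array"},"fingers":{"type":"number"}},"required":["moves"]}

```bash
mkdir -p pics; ls; cat > h.py <<'E'
import numpy as np, cv2
from workcell import ctrl
def ray(cam,u,v):
    m=ctrl.camera_model(cam); T=np.linalg.inv(m["camera_from_world"])
    d=T[:3,:3]@np.array([(u-m["cx"])/m["fx"],(v-m["cy"])/m["fy"],1]); return T[:3,3],d
def atz(cam,u,v,z):
    o,d=ray(cam,u,v); return o+d*(z-o[2])/d[2]
def proj(cam,p):
    m=ctrl.camera_model(cam); q=np.array(m["camera_from_world"])@np.append(p,1)
    return np.array([m["fx"]*q[0]/q[2]+m["cx"],m["fy"]*q[1]/q[2]+m["cy"]])
E
python3 - <<'E'
from h import *
for c in("scene","top"):
    im=ctrl.snapshot(c); cv2.imwrite(f"pics/{c}0.png",im[:,:,::-1])
    m=ctrl.camera_model(c); print(c,np.linalg.inv(m["camera_from_world"]).round(3).tolist(),m["fx"])
    for q in("pestle","sanitiser","well","caddy","pad","stand_top"):
        try: print(q,[(round(r["conf"],2),r["extent"]) for r in ctrl.outline_of(c,q)][:3])
        except Exception as e: print(q,e)
print(ctrl.read_state())
E
```

```text
pics
scene [[0.866, 0.358, -0.351, 0.836], [0.501, -0.629, 0.594, -0.666], [-0.008, -0.69, -0.724, 0.857], [0.0, 0.0, 0.0, 1.0]] 470.5020652031462
pestle [(0.89, [363.6, 194.4, 15.6, 54.9])]
sanitiser [(0.67, [248.2, 282.6, 88.9, 90.0]), (0.65, [76.4, 321.5, 98.6, 95.2]), (0.38, [375.9, 317.5, 41.7, 67.5])]
well [(0.91, [84.3, 326.2, 50.6, 47.3]), (0.66, [266.5, 284.7, 35.6, 48.5]), (0.16, [397.1, 164.1, 11.4, 12.3])]
caddy [(0.73, [372.8, 160.9, 42.8, 50.1])]
pad [(0.27, [364.5, 191.3, 14.1, 55.8])]
stand_top []
top [[0.024, -0.996, 0.084, 0.392], [-1.0, -0.024, 0.005, -0.088], [-0.003, -0.084, -0.996, 1.243], [0.0, 0.0, 0.0, 1.0]] 528.6410819329581
pestle [(0.76, [261.6, 205.7, 18.7, 11.4])]
sanitiser [(0.71, [371.2, 198.8, 61.0, 75.1]), (0.6, [465.0, 303.9, 75.8, 75.6]), (0.35, [260.2, 201.3, 16.0, 18.0])]
well [(0.89, [493.2, 330.1, 24.7, 43.2]), (0.58, [388.1, 225.6, 20.3, 34.5])]
caddy [(0.71, [150.1, 199.9, 66.5, 55.2]), (0.29, [386.0, 226.8, 23.5, 32.4])]
pad [(0.19, [260.8, 202.8, 18.8, 15.3])]
stand_top [(0.68, [248.4, 190.2, 48.1, 48.3]), (0.37, [368.6, 201.0, 63.3, 70.7])]
{'clock': 0.7, 'qpos': array([-1.34310311e+00,  2.20364668e-01,  1.52648987e+00, -2.35027415e-05,
        1.39471975e+00, -1.26116449e-01]), 'joint_velocities': array([ 0.00245685,  0.00035084,  0.00066406,  0.00037143,  0.00075005,
       -0.00033727]), 'tau': array([-2.00591669e-03, -4.94404829e+01, -3.87629485e+01,  6.96423557e-02,
        4.66304377e-02,  2.36171019e-05]), 'position': array([ 0.21652424, -0.58628743,  0.24126492]), 'eef_rot': array([3.14157734e+00, 2.52661905e-05, 3.53813786e-01]), 'contact_force': array([ 0.49349761, -0.05559333,  0.82486603]), 'wrist_torque': array([-0.03309535, -0.03306129,  0.02090895]), 'gripper_force': 0.0, 'grip_width': 0.08673939272960841}
```

View pics/scene0.png

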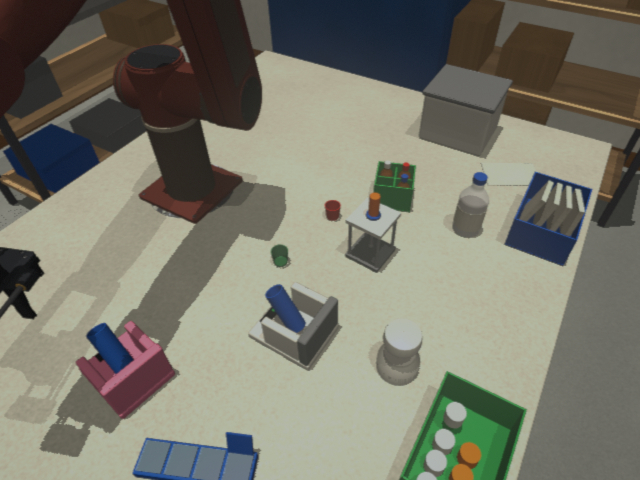

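View pics/top0.png

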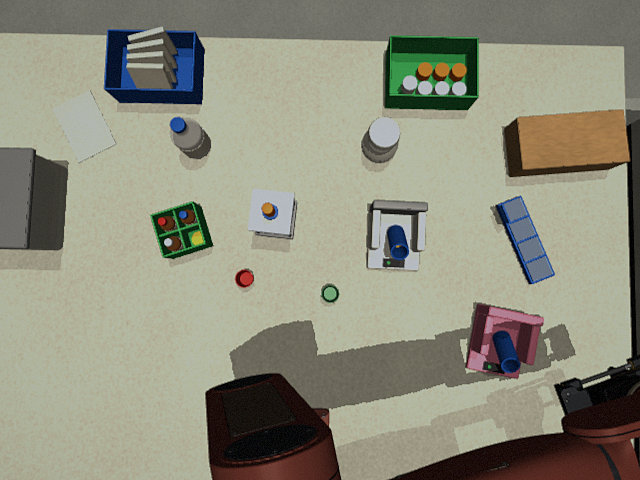

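The white sanitiser is at top (397,240) and scene (295,322). Candidates for the well are white (397,240) and pink (505,345), and white is the one meant. Candidates for the pestle: only the orange handle in the stand, top (268,210). Candidates for the caddy are the small green one (182,230) and the big green box (432,75); the small one is right, and its yellow pad cell is at about (197,238).

```bash
python3 - <<'E'
from h import *
def crop(c,x,y,w,h): 
    im=cv2.imread(f"pics/{c}0.png")[y:y+h,x:x+w]; return cv2.resize(im,(400,300),interpolation=cv2.INTER_CUBIC)
a=np.hstack([crop("top",350,192,100,75),crop("scene",240,270,120,90)])
b=np.hstack([crop("top",140,190,100,75),crop("scene",330,150,120,90)])
cv2.imwrite("pics/m.png",np.vstack([a,b]))
E
```

```text
(no output)
```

View pics/m.png

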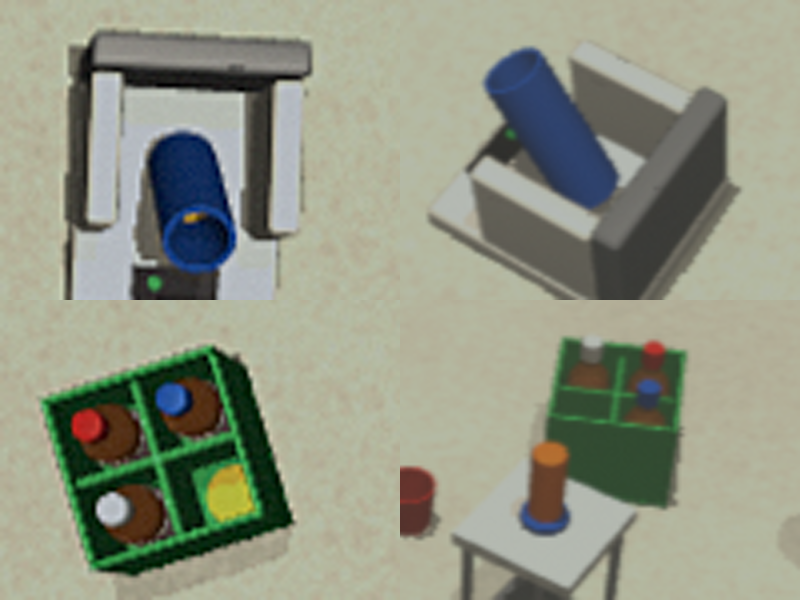

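Top-left crop: mouth at top px (400,251). Top-right: mouth at scene px (275,292). The lower crops show the empty cell with the yellow disc and the pestle upright in its stand. Next I'll fit known shapes to both views.

```bash
cat > fit.py <<'E'
from h import *
from scipy.optimize import minimize
ims={c:cv2.cvtColor(cv2.imread(f"pics/{c}0.png"),cv2.COLOR_BGR2HSV) for c in("top","scene")}
S=8
def hullmask(c,roi,lo,hi):
    x,y,w,h=roi; m=cv2.inRange(ims[c][y:y+h,x:x+w],lo,hi)
    n,l,s,_=cv2.connectedComponentsWithStats(m); k=1+np.argmax(s[1:,4]); p=np.argwhere(l==k)[:,::-1]
    # pixel squares corners
    q=np.vstack([p+d for d in([-.5,-.5],[.5,-.5],[-.5,.5],[.5,.5])])
    return cv2.convexHull((q+[x,y]).astype(np.float32))[:,0]
def circ(c,R,r):
    t=np.linspace(0,2*np.pi,40)[:,None]; return c+r*(np.cos(t)*R[:,0]+np.sin(t)*R[:,1])
def cost(hs,pts):
    s=0
    for c,h in hs.items():
        g=cv2.convexHull(np.array([proj(c,p) for p in pts],np.float32))[:,0]
        i,_=cv2.intersectConvexConvex(h,g); u=cv2.contourArea(h)+cv2.contourArea(g)-i; s+=1-i/u
    return s
def fit(name,hs,model,x0,step):
    f=lambda p:cost(hs,model(p))
    sx=np.vstack([x0]+[np.array(x0)+d for d in np.diag(step)])
    r=minimize(f,x0,method="Nelder-Mead",options=dict(initial_simplex=sx,xatol=1e-5,fatol=1e-6))
    print(name,r.x.round(4),"cost",round(r.fun,3),{c:round(cost({c:h},model(r.x)),3) for c,h in hs.items()},"single",
     {c:minimize(lambda p:cost({c:h},model(p)),r.x,method="Nelder-Mead",options=dict(initial_simplex=sx)).x.round(4).tolist() for c,h in hs.items()}); return r.x
def well(p):
    x,y,yaw=p; a=np.array([-.5*np.cos(yaw),-.5*np.sin(yaw),3**.5/2]); b=np.array([-np.sin(yaw),np.cos(yaw),0])
    R=np.c_[b,np.cross(a,b),a]; m=np.array([x,y,.117]); return np.vstack([circ(m,R,.02),circ(m-.1*a,R,.02)])
def handle(p): return np.vstack([circ(np.array([p[0],p[1],z]),np.eye(3),.012) for z in(.131,.185)])
def cad(p):
    c,s=np.cos(p[2]),np.sin(p[2]); return [[p[0]+c*a-s*b,p[1]+s*a+c*b,z] for a in(-.05,.05) for b in(-.05,.05) for z in(0,.08)]
B=((100,110,30),(130,255,255)); G=((40,80,20),(85,255,255)); O=((3,130,60),(18,255,255))
hs=dict(top=hullmask("top",(375,215,45,55),*B),scene=hullmask("scene",(255,275,75,70),*B))
m=atz("top",400,251.25,.117); print("m",m, atz("scene",274.8,291.6,.117))
w=fit("well",hs,well,[m[0],m[1],0],[.01,.01,.2])
hs=dict(top=hullmask("top",(250,195,40,30),*O),scene=hullmask("scene",(355,185,35,40),*O))
p=atz("top",268,208,.185)
fit("pestle",hs,handle,[p[0],p[1]],[.01,.01])
hs=dict(top=hullmask("top",(140,190,85,75),*G),scene=hullmask("scene",(365,150,60,65),*G))
c=atz("top",179,230,.08)
k=fit("caddy",hs,cad,[c[0],c[1],.3],[.01,.01,.2])
for a in(-.024,.024):
  for b in(-.024,.024):
    x=k[0]+np.cos(k[2])*a-np.sin(k[2])*b; y=k[1]+np.sin(k[2])*a+np.cos(k[2])*b; print(x,y,proj("top",[x,y,.004]).round(1))
E
python3 fit.py
```

```text
m [ 0.45968712 -0.24358415  0.117     ] [ 0.46147697 -0.24424795  0.117     ]Traceback (most recent call last):
  File "fit.py", line 34, in <module>
    w=fit("well",hs,well,[m[0],m[1],0],[.01,.01,.2])
  File "fit.py", line 22, in fit
    r=minimize(f,x0,method="Nelder-Mead",options=dict(initial_simplex=sx,xatol=1e-5,fatol=1e-6))
    res = _minimize_neldermead(fun, x0, args, callback, bounds=bounds,
                               **options)
    fxr = func(xr)
    fx = function(np.copy(x), *(wrapper_args + args))
  File "fit.py", line 20, in <lambda>
    f=lambda p:cost(hs,model(p))
               ~~~~^^^^^^^^^^^^^
  File "fit.py", line 16, in cost
    g=cv2.convexHull(np.array([proj(c,p) for p in pts],np.float32))[:,0]
                               ~~~~^^^^^
  File "h.py", line 9, in proj
    m=ctrl.camera_model(cam); q=np.array(m["camera_from_world"])@np.append(p,1)
ValueError: time passes only in moves, steps and waits
```

```bash
sed -i 's/^from workcell import ctrl/from workcell import ctrl\nCM={c:ctrl.camera_model(c) for c in("scene","top")}/; s/m=ctrl.camera_model(cam)/m=CM[cam]/' h.py; python3 fit.py
```

```text
m [ 0.45968712 -0.24358415  0.117     ] [ 0.46147697 -0.24424795  0.117     ]
well [ 0.458  -0.2426 -0.0317] cost 0.126 {'top': 0.019, 'scene': 0.107} single {'top': [0.458, -0.2426, -0.0331], 'scene': [0.4575, -0.2449, 0.0655]}
pestle [0.5367 0.0351] cost 0.293 {'top': 0.115, 'scene': 0.178} single {'top': [0.537, 0.0352], 'scene': [0.535, 0.0385]}
caddy [0.4992 0.2439 0.3339] cost 0.133 {'top': 0.025, 'scene': 0.108} single {'top': [0.5002, 0.2446, 0.3426], 'scene': [0.4983, 0.2453, 0.3387]}
0.48439052210620887 0.21337014840483745 [199.1 238.8]
0.46866019729138303 0.2587194249285051 [179.5 245. ]
0.5297397986298765 0.2291004732196633 [193.3 219.5]
0.5140094738150506 0.2744497497433309 [173.8 225.6]
```

```bash
cat > d.py <<'E'
import numpy as np, sys
from scipy.spatial.transform import Rotation as Ro
from workcell import ctrl
YAW=-0.025
def Rt(tilt,yaw=YAW): return Ro.from_euler("xyz",[np.pi,0,yaw])*Ro.from_rotvec([0,np.radians(tilt),0])
def delta(pos,R):
    s=ctrl.read_state(); C=Ro.from_euler("xyz",s["eef_rot"])
    rv=(C.inv()*R).as_rotvec()/(2*np.pi)
    print("t",s["clock"],"pos",s["position"].round(4),"F",s["contact_force"].round(2),"gw",round(s["grip_width"],4),"gf",s["gripper_force"],"q",s["qpos"].round(2))
    print("shift(start axes)",(C.inv().apply(np.array(pos)-s["position"])/.4).round(4),"shift(target axes)",(R.inv().apply(np.array(pos)-s["position"])/.4).round(4),"turn",rv.round(4))
if __name__=="__main__":
    a=[float(v) for v in sys.argv[1:]]; delta(a[:3],Rt(a[3]))
E
python3 d.py .5367 .036 .255 0
```

```text
t 0.7 pos [ 0.2165 -0.5863  0.2413] F [ 0.49 -0.06  0.82] gw 0.0867 gf 0.0 q [-1.34  0.22  1.53 -0.    1.39 -0.13]
shift(start axes) [ 1.2899 -1.182  -0.0344] shift(target axes) [ 0.7613 -1.5752 -0.0343] turn [0.     0.     0.0603]
```

Emit:
apply_moves(moves=[0, 0, -0.01, 0, 0, 0.015, 0, 0, -0.01, 0, 0, 0.015, 0, 0, -0.01, 0, 0, 0.015, 0, 0, -0.0043, 0, 0, 0.0153, 0.042, -0.087, 0, 0, 0, 0, 0.042, -0.087, 0, 0, 0, 0, 0.042, -0.087, 0, 0, 0, 0, 0.042, -0.087, 0, 0, 0, 0, 0.042, -0.087, 0, 0, 0, 0, 0.042, -0.087, 0, 0, 0, 0, 0.042, -0.087, 0, 0, 0, 0, 0.042, -0.087, 0, 0, 0, 0, 0.042, -0.087, 0, 0, 0, 0, 0.042, -0.087, 0, 0, 0, 0, 0.042, -0.087, 0, 0, 0, 0, 0.042, -0.087, 0, 0, 0, 0, 0.042, -0.087, 0, 0, 0, 0, 0.042, -0.087, 0, 0, 0, 0, 0.042, -0.087, 0, 0, 0, 0, 0.042, -0.087, 0, 0, 0, 0], fingers=1)

```text
clock: 2.37
position: [0.4998, -0.0345, 0.2554]
eef_rot: [3.141, -0.001, -0.025]
contact_force: [0.4, -0.4, -0.0]
grip_width: 0.0872
gripper_force: 0.0
```

```bash
python3 d.py .5367 .036 .255 0
```

```text
t 2.3667 pos [ 0.4998 -0.0345  0.2554] F [ 0.43 -0.43 -0.04] gw 0.0872 gf 0.0 q [-0.23 -0.09  1.83 -0.    1.4   1.37]
shift(start axes) [ 0.0878 -0.1784  0.001 ] shift(target axes) [ 0.0878 -0.1784  0.0009] turn [ 0.     -0.0002  0.    ]
```

Emit:
apply_moves(moves=[0.028, -0.058, 0, 0, 0, 0, 0.028, -0.058, 0, 0, 0, 0, 0.025, -0.05, 0, 0, 0, 0, 0, 0, 0, 0, 0, 0, 0, 0, 0, 0, 0, 0, 0, 0, 0, 0, 0, 0])

```text
clock: 2.87
position: [0.533, 0.0288, 0.2549]
eef_rot: [3.141, 0.0, -0.025]
contact_force: [-0.4, 0.3, 0.4]
grip_width: 0.0869
gripper_force: 0.0
```

```bash
python3 - <<'E'
from h import *
import d
d.delta([.5367,.036,.162],d.Rt(0))
print({c:[(round(r["conf"],2),r["extent"]) for r in (ctrl.snapshot(c) is not None and ctrl.outline_of(c,"pestle"))] for c in("scene","top")})
im=ctrl.snapshot("scene"); im2=ctrl.snapshot("top")
f=lambda i,x,y:cv2.resize(i[y:y+90,x:x+120],(400,300),interpolation=cv2.INTER_CUBIC)
cv2.imwrite("pics/g1.png",np.hstack([f(im,310,150),f(im2,210,160)])[:,:,::-1])
E
```

```text
t 2.8667 pos [0.533  0.0288 0.2549] F [-0.36  0.27  0.41] gw 0.0869 gf 0.0 q [-0.09 -0.01  1.75 -0.    1.4   1.5 ]
shift(start axes) [ 0.009  -0.0184  0.2321] shift(target axes) [ 0.0089 -0.0183  0.2322] turn [0.0001 0.0001 0.    ]
{'scene': [(0.72, [363.5, 193.5, 14.4, 54.2])], 'top': [(0.72, [362.1, 114.6, 38.8, 47.8])]}
```

View pics/g1.png

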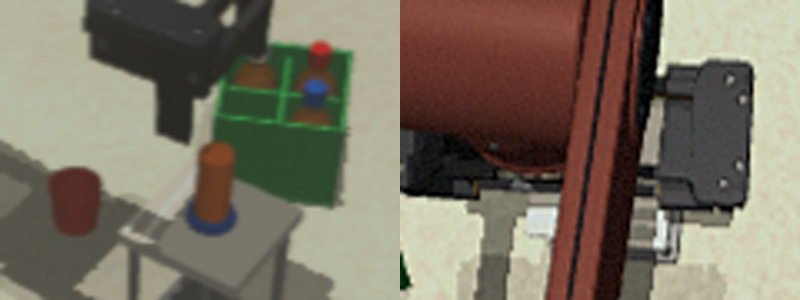

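The view shows the gripper above the pestle, with the fingers on either side (scene crop fingers at (175,120) and (258,40), handle top at (215,150)). I'll correct the small offset and descend.

Emit:
apply_moves(moves=[0.009, -0.0184, 0, 0, 0, 0, 0, 0, 0.03, 0, 0, 0, 0, 0, 0.03, 0, 0, 0, 0, 0, 0.03, 0, 0, 0, 0, 0, 0.03, 0, 0, 0, 0, 0, 0.03, 0, 0, 0, 0, 0, 0.03, 0, 0, 0, 0, 0, 0.03, 0, 0, 0, 0, 0, 0.022, 0, 0, 0, 0, 0, 0, 0, 0, 0, 0, 0, 0, 0, 0, 0])

```text
clock: 4.08
position: [0.5367, 0.0365, 0.1615]
eef_rot: [-3.142, 0.001, -0.025]
contact_force: [0.6, -0.4, 0.2]
grip_width: 0.0869
gripper_force: 0.0
```

Emit:
apply_moves(moves=[0, 0, 0, 0, 0, 0, 0, 0, 0, 0, 0, 0, 0, 0, 0, 0, 0, 0, 0, 0, 0, 0, 0, 0, 0, 0, 0, 0, 0, 0, 0, 0, 0, 0, 0, 0, 0, 0, 0, 0, 0, 0, 0, 0, 0, 0, 0, 0], fingers=0)

```text
clock: 4.75
position: [0.5371, 0.0364, 0.1622]
eef_rot: [3.142, -0.0, -0.025]
contact_force: [-0.0, -0.9, -0.1]
grip_width: 0.0414
gripper_force: 0.0
```

```bash
python3 d.py .5367 .036 .162 0
```

```text
t 4.75 pos [0.5371 0.0364 0.1622] F [-0.03 -0.86 -0.07] gw 0.0414 gf 0.0 q [-0.08  0.09  1.83 -0.    1.22  1.52]
shift(start axes) [-0.0009  0.0011  0.0006] shift(target axes) [-0.0009  0.0011  0.0006] turn [ 0. -0. -0.]
```

Emit:
apply_moves(moves=[0, 0, 0, 0, 0, 0, 0, 0, 0, 0, 0, 0, 0, 0, 0, 0, 0, 0, 0, 0, 0, 0, 0, 0, 0, 0, 0, 0, 0, 0, 0, 0, 0, 0, 0, 0, 0, 0, 0, 0, 0, 0])

```text
clock: 5.33
position: [0.5371, 0.0364, 0.1621]
eef_rot: [3.142, -0.0, -0.025]
contact_force: [-0.0, -0.2, 0.5]
grip_width: 0.0235
gripper_force: 30.0
```

Emit:
apply_moves(moves=[0, 0, -0.02, 0, 0, 0, 0, 0, -0.05, 0, 0, 0, 0, 0, -0.05, 0, 0, 0, 0, 0, -0.05, 0, 0, 0, 0, 0, -0.05, 0, 0, 0, 0, 0, -0.05, 0, 0, 0, 0, 0, -0.05, 0, 0, 0, 0, 0, -0.04, 0, 0, 0, 0, 0, 0, 0, 0, 0, 0, 0, 0, 0, 0, 0])

```text
clock: 6.17
position: [0.5375, 0.0365, 0.3072]
eef_rot: [-3.142, -0.002, -0.025]
contact_force: [0.2, 0.6, -2.3]
grip_width: 0.0233
gripper_force: 30.0
```

```bash
python3 - <<'E'
from h import *
import d
y=-.025; a=np.array([-.5*np.cos(y),-.5*np.sin(y),3**.5/2])
pre=np.array([.459,-.2432,.117])+a*(.142+.03)
print(pre); d.delta(pre,d.Rt(30)); d.delta([.40,-.24,.31],d.Rt(0))
im=ctrl.snapshot("scene")
s=ctrl.read_state()["position"]; tip=s-[0,0,.142]; print("tip px",proj("scene",tip))
u,v=proj("scene",s-[0,0,.07]).astype(int)
c=im[v-60:v+60,u-80:u+80]; cv2.imwrite("pics/g2.png",cv2.resize(c,(800,600),interpolation=cv2.INTER_CUBIC)[:,:,::-1]); print(u,v)
E
```

```text
[ 0.37302687 -0.24105022  0.26595637]
t 6.1667 pos [0.5375 0.0365 0.3072] F [ 0.22  0.64 -2.29] gw 0.0233 gf 29.996374798938632 q [-0.08 -0.03  1.67  0.    1.5   1.52]
shift(start axes) [-0.3939  0.704   0.1021] shift(target axes) [-0.3924  0.704  -0.1076] turn [-0.     0.083  0.   ]
t 6.1667 pos [0.5375 0.0365 0.3072] F [ 0.22  0.64 -2.29] gw 0.0233 gf 29.996374798938632 q [-0.08 -0.03  1.67  0.    1.5   1.52]
shift(start axes) [-0.3263  0.6997 -0.0079] shift(target axes) [-0.3263  0.6997 -0.0071] turn [-0.     -0.0004  0.    ]
tip px [374.90756321 202.05049013]
377 176
```

View pics/g2.png

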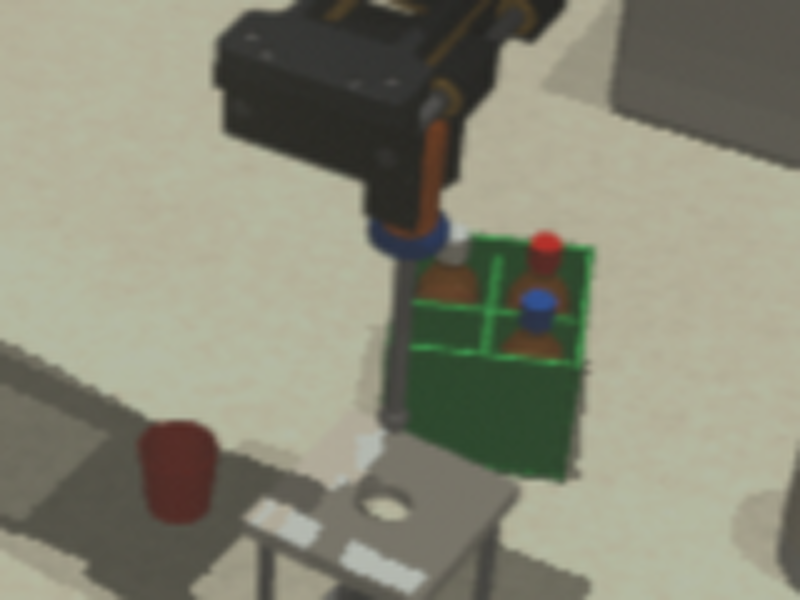

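The pestle is straight in the hand: predicted tip in the crop (390,430), seen at (393,428). It is clear of the stand, so I'm heading to the well.

Emit:
apply_moves(moves=[-0.02, 0.035, 0, 0, 0, 0, -0.042, 0.075, 0, 0, 0, 0, -0.042, 0.075, 0, 0, 0, 0, -0.042, 0.075, 0, 0, 0, 0, -0.042, 0.075, 0, 0, 0, 0, -0.042, 0.075, 0, 0, 0, 0, -0.042, 0.075, 0, 0, 0, 0, -0.042, 0.075, 0, 0, 0, 0, -0.042, 0.075, 0, 0, 0, 0, -0.038, 0.069, 0, 0, 0, 0, 0, 0, 0, 0, 0.0166, 0, 0, 0, 0, 0, 0.0166, 0, 0, 0, 0, 0, 0.0166, 0, 0, 0, 0, 0, 0.0166, 0, 0, 0, 0, 0, 0.0166, 0, 0, 0, 0, 0, 0, 0, 0, 0, 0, 0, 0, 0, 0, 0, 0, 0, 0, 0])

```text
clock: 7.72
position: [0.3722, -0.2413, 0.3058]
eef_rot: [-3.141, -0.519, -0.026]
contact_force: [0.2, -0.2, -1.8]
grip_width: 0.0233
gripper_force: 30.0
```

```bash
cat > pre.py <<'E'
from h import *
import d,sys
y=-.025; a=np.array([-.5*np.cos(y),-.5*np.sin(y),3**.5/2])
d.delta(np.array([.459,-.2432,.117])+a*(.142+float(sys.argv[1])),d.Rt(30))
E
python3 pre.py .03
```

```text
t 7.7167 pos [ 0.3722 -0.2413  0.3058] F [ 0.25 -0.24 -1.8 ] gw 0.0233 gf 29.996500806882977 q [-1.09 -0.62  2.2   0.47  1.32  0.44]
shift(start axes) [-0.0477 -0.0005  0.0876] shift(target axes) [-0.0481 -0.0006  0.0873] turn [-0.      0.0008 -0.0002]
```

Emit:
apply_moves(moves=[-0.024, 0, 0.044, 0, 0.0008, 0, -0.024, -0.0005, 0.043, 0, 0, 0, 0, 0, 0, 0, 0, 0, 0, 0, 0, 0, 0, 0, 0, 0, 0, 0, 0, 0])

```text
clock: 8.13
position: [0.3741, -0.2409, 0.2677]
eef_rot: [3.141, -0.526, -0.023]
contact_force: [0.8, -0.6, -0.8]
grip_width: 0.0235
gripper_force: 30.0
```

```bash
python3 pre.py .03; python3 - <<'E'
from h import *
from scipy.spatial.transform import Rotation as Ro
s=ctrl.read_state(); R=Ro.from_euler("xyz",s["eef_rot"]).as_matrix(); tip=s["position"]+.142*R[:,2]
out=[]
for c in("scene","top"):
    im=ctrl.snapshot(c); u,v=proj(c,tip); x0,y0=int(u-40),int(v-30)
    print(c,"tip crop px",(u-x0)*5,(v-y0)*5)
    out.append(cv2.resize(im[y0:y0+60,x0:x0+80],(400,300),interpolation=cv2.INTER_CUBIC))
cv2.imwrite("pics/w1.png",np.hstack(out)[:,:,::-1])
E
```

```text
t 8.1333 pos [ 0.3741 -0.2409  0.2677] F [ 0.84 -0.65 -0.8 ] gw 0.0235 gf 29.99641142785549 q [-1.09 -0.6   2.26  0.48  1.24  0.4 ]
shift(start axes) [-0.0045  0.0003  0.0025] shift(target axes) [-0.0045  0.0003  0.0025] turn [-0.0001 -0.0005  0.0003]
scene tip crop px 200.1614946932952 154.6285583520995
top tip crop px 201.76193175863602 151.65410759570705
```

View pics/w1.png

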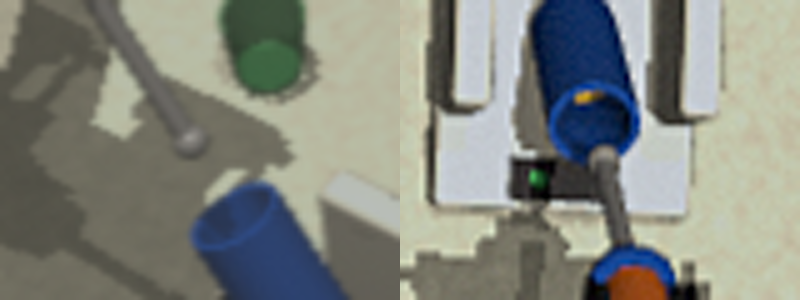

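Scene crop: ball at (190,145), mouth centre at (235,215). Top crop: tip at (605,152), mouth at (594,122). The pestle axis points at the mouth centre in both views. I'll enter to 40 mm depth, short of the shallowest possible plate.

Emit:
apply_moves(moves=[-0.0045, 0, 0.01, 0, -0.0005, 0, 0, 0, 0.02, 0, 0, 0, 0, 0, 0.02, 0, 0, 0, 0, 0, 0.02, 0, 0, 0, 0, 0, 0.02, 0, 0, 0, 0, 0, 0.02, 0, 0, 0, 0, 0, 0.02, 0, 0, 0, 0, 0, 0.02, 0, 0, 0, 0, 0, 0.015, 0, 0, 0, 0, 0, 0.01, 0, 0, 0, 0, 0, 0.0025, 0, 0, 0, 0, 0, 0, 0, 0, 0, 0, 0, 0, 0, 0, 0])

```text
clock: 9.32
position: [0.4073, -0.2419, 0.2043]
eef_rot: [3.141, -0.524, -0.025]
contact_force: [-0.4, -0.5, -1.2]
grip_width: 0.0233
gripper_force: 30.0
```

```bash
python3 pre.py -.04;python3 - <<'E'
from workcell import ctrl
import time,numpy as np
r=[ctrl.read_state()["contact_force"]]
print(np.round(r,2))
E
```

```text
t 9.3167 pos [ 0.4073 -0.2419  0.2043] F [-0.37 -0.49 -1.22] gw 0.0233 gf 29.996271282434464 q [-1.   -0.46  2.3   0.5   1.05  0.4 ]
shift(start axes) [ 0.0029 -0.0001 -0.0013] shift(target axes) [ 0.0029 -0.0001 -0.0013] turn [ 0. -0.  0.]
[[-0.37 -0.49 -1.22]]
```

Emit:
apply_moves(moves=[0.0029, 0, 0.005, 0, 0, 0, 0, 0, 0.005, 0, 0, 0, 0, 0, 0.005, 0, 0, 0, 0, 0, 0, 0, 0, 0, 0, 0, 0, 0, 0, 0])

```text
clock: 9.73
position: [0.4111, -0.2418, 0.1993]
eef_rot: [-3.141, -0.523, -0.025]
contact_force: [0.4, -0.1, -1.1]
grip_width: 0.0234
gripper_force: 30.0
```

Emit:
apply_moves(moves=[0, 0, 0.005, 0, 0, 0, 0, 0, 0.005, 0, 0, 0, 0, 0, 0, 0, 0, 0, 0, 0, 0, 0, 0, 0])

```text
clock: 10.07
position: [0.4131, -0.2418, 0.1957]
eef_rot: [-3.141, -0.523, -0.025]
contact_force: [0.7, 0.4, -1.4]
grip_width: 0.0233
gripper_force: 30.0
```

Emit:
apply_moves(moves=[0, 0, 0.005, 0, 0, 0, 0, 0, 0.005, 0, 0, 0, 0, 0, 0, 0, 0, 0, 0, 0, 0, 0, 0, 0])

```text
clock: 10.4
position: [0.4153, -0.2422, 0.1927]
eef_rot: [3.141, -0.524, -0.025]
contact_force: [-1.3, 0.6, 1.8]
grip_width: 0.0236
gripper_force: 30.0
```

Contact: the axial force rose by about 3.3 N at roughly 53 mm depth. I'll press about 5 mm more and hold.

Emit:
apply_moves(moves=[0, 0, 0.004, 0, 0, 0, 0, 0, 0.004, 0, 0, 0, 0, 0, 0.004, 0, 0, 0, 0, 0, 0, 0, 0, 0, 0, 0, 0, 0, 0, 0])

```text
clock: 10.82
position: [0.4177, -0.2422, 0.1885]
eef_rot: [3.141, -0.524, -0.025]
contact_force: [-2.3, 0.3, 3.5]
grip_width: 0.0233
gripper_force: 30.0
```

```bash
python3 pre.py -.06
```

```text
t 10.8167 pos [ 0.4177 -0.2422  0.1885] F [-2.34  0.25  3.5 ] gw 0.0233 gf 29.996349262073636 q [-0.98 -0.41  2.3   0.51  0.99  0.4 ]
shift(start axes) [ 0.0001 -0.0002  0.0015] shift(target axes) [ 0.0001 -0.0002  0.0015] turn [ 0.0001 -0.      0.    ]
```

Emit:
apply_moves(moves=[0, 0, 0.004, 0, 0, 0, 0, 0, 0, 0, 0, 0, 0, 0, 0, 0, 0, 0, 0, 0, 0, 0, 0, 0, 0, 0, 0, 0, 0, 0, 0, 0, 0, 0, 0, 0, 0, 0, 0, 0, 0, 0, 0, 0, 0, 0, 0, 0, 0, 0, 0, 0, 0, 0])

```text
clock: 11.57
position: [0.4184, -0.2421, 0.187]
eef_rot: [3.141, -0.524, -0.025]
contact_force: [-1.7, -0.1, 3.3]
grip_width: 0.0235
gripper_force: 30.0
```

Emit:
apply_moves(moves=[0, 0, 0.004, 0, 0, 0, 0, 0, 0, 0, 0, 0, 0, 0, 0, 0, 0, 0, 0, 0, 0, 0, 0, 0, 0, 0, 0, 0, 0, 0, 0, 0, 0, 0, 0, 0, 0, 0, 0, 0, 0, 0])

```text
clock: 12.15
position: [0.4192, -0.2421, 0.1856]
eef_rot: [3.141, -0.523, -0.025]
contact_force: [-2.9, -1.5, 4.0]
grip_width: 0.0235
gripper_force: 30.0
```

```bash
python3 pre.py 0.06
```

```text
t 12.15 pos [ 0.4192 -0.2421  0.1856] F [-2.88 -1.55  3.96] gw 0.0235 gf 29.997139018960297 q [-0.97 -0.4   2.3   0.51  0.99  0.39]
shift(start axes) [ 5.000e-04  2.000e-04 -3.067e-01] shift(target axes) [ 5.000e-04  2.000e-04 -3.067e-01] turn [ 0.  0. -0.]
```

Axial force is about 6 N and the plate has given by about 9 mm. Now I'll draw it out along the axis.

Emit:
apply_moves(moves=[0, 0, -0.01, 0, 0, 0, 0, 0, -0.02, 0, 0, 0, 0, 0, -0.03, 0, 0, 0, 0, 0, -0.03, 0, 0, 0, 0, 0, -0.03, 0, 0, 0, 0, 0, -0.03, 0, 0, 0, 0, 0, -0.03, 0, 0, 0, 0, 0, -0.03, 0, 0, 0, 0, 0, -0.03, 0, 0, 0, 0, 0, -0.03, 0, 0, 0, 0, 0, -0.03, 0, 0, 0, 0, 0, -0.01, 0, 0, 0, 0, 0, 0, 0, 0, 0, 0, 0, 0, 0, 0, 0])

```text
clock: 13.32
position: [0.357, -0.2403, 0.2923]
eef_rot: [-3.141, -0.523, -0.026]
contact_force: [0.5, 0.5, -0.6]
grip_width: 0.0236
gripper_force: 30.0
```

```bash
python3 d.py .4845 .2135 .31 0; python3 - <<'E'
from h import *
# pad: yellow blob in original top picture vs predicted disc
im=cv2.cvtColor(cv2.imread("pics/top0.png"),cv2.COLOR_BGR2HSV)[190:265,140:225]
m=cv2.inRange(im,(22,140,120),(34,255,255)); p=np.argwhere(m)[:,::-1]+[140,190]
print(len(p),p.min(0),p.max(0))
for k in([.4845,.2135],[.4855,.2141]):
    q=np.array([proj("top",[k[0]+.018*np.cos(t),k[1]+.018*np.sin(t),.0055]) for t in np.linspace(0,6.28,60)]); print(q.min(0),q.max(0))
E
```

```text
t 13.3167 pos [ 0.357  -0.2403  0.2923] F [ 0.47  0.49 -0.61] gw 0.0236 gf 29.996114065870643 q [-1.14 -0.65  2.25  0.48  1.33  0.39]
shift(start axes) [ 0.2729 -1.1422  0.1073] shift(target axes) [ 0.2904 -1.1421 -0.0441] turn [-0.0001 -0.0832 -0.0001]
114 [192 231] [202 244]
[191.23249637 231.0586895 ] [206.54365383 246.32797694]
[190.9968384  230.62946156] [206.3069301  245.89664584]
```

Emit:
apply_moves(moves=[0, 0, 0, 0, -0.0166, 0, 0, 0, 0, 0, -0.0166, 0, 0, 0, 0, 0, -0.0166, 0, 0, 0, 0, 0, -0.0167, 0, 0, 0, 0, 0, -0.0167, 0, 0, 0, -0.044, 0, 0, 0, 0.02, -0.08, 0, 0, 0, 0, 0.021, -0.082, 0, 0, 0, 0, 0.021, -0.082, 0, 0, 0, 0, 0.021, -0.082, 0, 0, 0, 0, 0.021, -0.082, 0, 0, 0, 0, 0.021, -0.082, 0, 0, 0, 0, 0.021, -0.082, 0, 0, 0, 0, 0.021, -0.082, 0, 0, 0, 0, 0.021, -0.082, 0, 0, 0, 0, 0.021, -0.082, 0, 0, 0, 0, 0.021, -0.082, 0, 0, 0, 0, 0.021, -0.082, 0, 0, 0, 0, 0.021, -0.082, 0, 0, 0, 0])

```text
clock: 14.9
position: [0.4762, 0.1845, 0.3091]
eef_rot: [3.141, 0.002, -0.024]
contact_force: [0.5, 0.0, -0.7]
grip_width: 0.0235
gripper_force: 30.0
```

```bash
python3 d.py .4845 .2135 .31 0
```

```text
t 14.9 pos [0.4762 0.1845 0.3091] F [ 0.53  0.04 -0.66] gw 0.0235 gf 29.99497587326914 q [ 0.22 -0.09  1.73  0.    1.51  1.81]
shift(start axes) [ 0.0191 -0.073  -0.0023] shift(target axes) [ 0.019  -0.073  -0.0022] turn [0.     0.0002 0.0002]
```

Emit:
apply_moves(moves=[0.019, -0.073, 0, 0, 0, 0, 0, 0, 0.04, 0, 0, 0, 0, 0, 0.04, 0, 0, 0, 0, 0, 0, 0, 0, 0, 0, 0, 0, 0, 0, 0])

```text
clock: 15.32
position: [0.4837, 0.2114, 0.2765]
eef_rot: [3.14, 0.004, -0.024]
contact_force: [-1.1, -0.0, -0.4]
grip_width: 0.0233
gripper_force: 30.0
```

```bash
python3 d.py .4845 .2135 .15 0; python3 - <<'E'
from h import *
s=ctrl.read_state(); tip=s["position"]-[0,0,.142]
out=[]
for c in("scene","top"):
    im=ctrl.snapshot(c); u,v=proj(c,tip); x0,y0=int(u-50),int(v-37)
    print(c,"tip crop px",(u-x0)*4,(v-y0)*4,"pad",(proj(c,[.4845,.2135,.0055])-[x0,y0])*4,"cell top",(proj(c,[.4845,.2135,.08])-[x0,y0])*4)
    out.append(cv2.resize(im[y0:y0+75,x0:x0+100],(400,300),interpolation=cv2.INTER_CUBIC))
cv2.imwrite("pics/c1.png",np.hstack(out)[:,:,::-1])
E
```

```text
t 15.3167 pos [0.4837 0.2114 0.2765] F [-1.06 -0.03 -0.42] gw 0.0233 gf 29.99656666070223 q [ 0.26 -0.03  1.73  0.    1.45  1.86]
shift(start axes) [ 0.003  -0.0057  0.3162] shift(target axes) [ 0.0018 -0.0054  0.3163] turn [0.0002 0.0006 0.0001]
scene tip crop px 200.94047357391105 148.6421484153184 pad [188.22828898 301.38382277] cell top [196.78057504 215.23305292]
top tip crop px 200.7860400320642 148.64212794284663 pad [255.55799859 166.73766623] cell top [223.20856886 155.92085678]
```

View pics/c1.png

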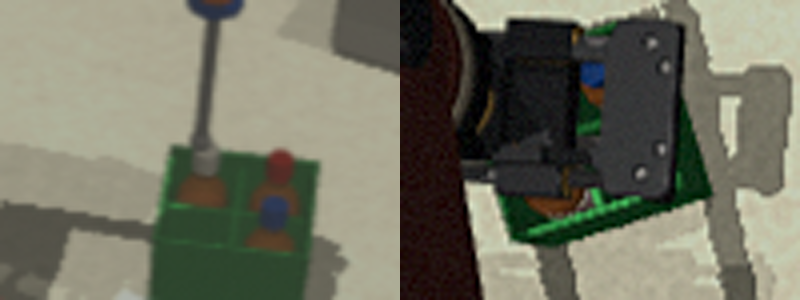

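```bash
python3 - <<'E'
from h import *
for k in ([.4992,.2439,.3339],):
    c,s=np.cos(k[2]),np.sin(k[2])
    for a,b in((-.05,-.05),(-.05,.05),(.05,.05),(.05,-.05),(0,-.05),(0,.05),(-.05,0),(.05,0)):
        P=[k[0]+c*a-s*b,k[1]+s*a+c*b,.08]; print(a,b,proj("scene",P).round(1),proj("top",P).round(1),"z0",proj("scene",P[:2]+[0]).round(1))
E
```

```text
-0.05 -0.05 [373.8 184.1] [205.5 243.6] z0 [372.  207.2]
-0.05 0.05 [378.5 160.3] [162.  257.4] z0 [376.6 183.2]
0.05 0.05 [416.  164.4] [149.4 214.5] z0 [412.5 187.4]
0.05 -0.05 [413.4 188.8] [192.6 200.9] z0 [409.8 211.9]
0 -0.05 [393.5 186.4] [199.  222.2] z0 [390.8 209.5]
0 0.05 [397.2 162.3] [155.7 235.9] z0 [394.4 185.3]
-0.05 0 [376.2 171.9] [183.8 250.5] z0 [374.4 194.9]
0.05 0 [414.8 176.3] [171.  207.7] z0 [411.1 199.3]
```

The rim corners agree with the model within 1–2 px in both views, with the tip over the cell at crop (200,150). Descending.

Emit:
apply_moves(moves=[0.002, -0.0055, 0.03, 0, 0.0006, 0, 0, 0, 0.03, 0, 0, 0, 0, 0, 0.03, 0, 0, 0, 0, 0, 0.03, 0, 0, 0, 0, 0, 0.03, 0, 0, 0, 0, 0, 0.03, 0, 0, 0, 0, 0, 0.03, 0, 0, 0, 0, 0, 0.03, 0, 0, 0, 0, 0, 0.03, 0, 0, 0, 0, 0, 0.02, 0, 0, 0, 0, 0, 0.015, 0, 0, 0, 0, 0, 0.005, 0, 0, 0, 0, 0, 0, 0, 0, 0, 0, 0, 0, 0, 0, 0])

```text
clock: 16.58
position: [0.4867, 0.2135, 0.1551]
eef_rot: [-3.141, -0.005, -0.025]
contact_force: [-0.2, 0.7, -1.8]
grip_width: 0.0237
gripper_force: 30.0
```

```bash
python3 d.py .4845 .2135 .146 0
```

```text
t 16.5833 pos [0.4867 0.2135 0.1551] F [-0.22  0.69 -1.77] gw 0.0237 gf 29.99643563758582 q [ 0.27  0.07  1.86 -0.    1.2   1.86]
shift(start axes) [-0.0056  0.      0.0227] shift(target axes) [-0.0055  0.      0.0227] turn [-0.     -0.0008 -0.    ]
```

Emit:
apply_moves(moves=[-0.005, 0, 0.005, 0, -0.0008, 0, 0, 0, 0.005, 0, 0, 0, 0, 0, 0.005, 0, 0, 0, 0, 0, 0.004, 0, 0, 0, 0, 0, 0, 0, 0, 0, 0, 0, 0, 0, 0, 0])

```text
clock: 17.08
position: [0.4842, 0.2134, 0.1469]
eef_rot: [3.142, 0.001, -0.025]
contact_force: [-0.4, 0.0, -0.8]
grip_width: 0.0231
gripper_force: 30.0
```

Emit:
apply_moves(moves=[0, 0, 0.003, 0, 0, 0, 0, 0, 0, 0, 0, 0, 0, 0, 0, 0, 0, 0])

```text
clock: 17.33
position: [0.4845, 0.2134, 0.146]
eef_rot: [-3.141, 0.0, -0.025]
contact_force: [0.2, 0.3, -0.6]
grip_width: 0.0233
gripper_force: 30.0
```

Emit:
apply_moves(moves=[0, 0, 0.003, 0, 0, 0, 0, 0, 0, 0, 0, 0, 0, 0, 0, 0, 0, 0])

```text
clock: 17.58
position: [0.4849, 0.2136, 0.1457]
eef_rot: [-3.141, -0.001, -0.025]
contact_force: [-0.1, -0.3, 5.4]
grip_width: 0.0233
gripper_force: 30.0
```

Emit:
apply_moves(moves=[0, 0, 0, 0, 0, 0, 0, 0, 0, 0, 0, 0, 0, 0, 0, 0, 0, 0, 0, 0, 0, 0, 0, 0, 0, 0, 0, 0, 0, 0, 0, 0, 0, 0, 0, 0, 0, 0, 0, 0, 0, 0, 0, 0, 0, 0, 0, 0, 0, 0, 0, 0, 0, 0, 0, 0, 0, 0, 0, 0, 0, 0, 0, 0, 0, 0, 0, 0, 0, 0, 0, 0, 0, 0, 0, 0, 0, 0, 0, 0, 0, 0, 0, 0], fingers=1)

```text
clock: 18.75
position: [0.4844, 0.2134, 0.1447]
eef_rot: [-3.142, 0.001, -0.025]
contact_force: [-0.6, 0.2, -0.4]
grip_width: 0.087
gripper_force: 0.0
```

```bash
python3 - <<'E'
from h import *
im=ctrl.snapshot("scene"); print(ctrl.read_state()["contact_force"])
cv2.imwrite("pics/r1.png",cv2.resize(im[110:230,320:480],(800,600),interpolation=cv2.INTER_CUBIC)[:,:,::-1])
E
```

```text
[ 0.6399194   0.4081977  -0.53132325]
```

View pics/r1.png

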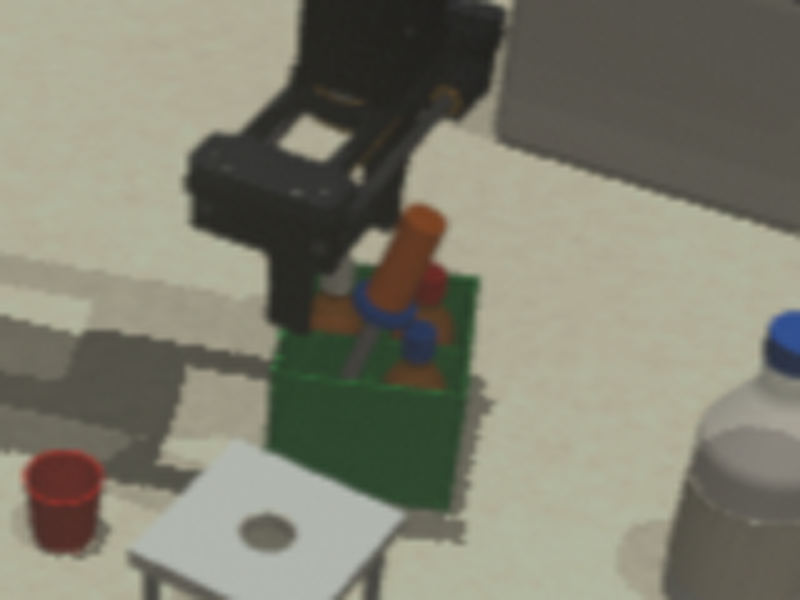

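The pestle leans in the empty cell with its handle at crop (410,255), free of the fingers. Retreating upward and towards the robot.

Emit:
apply_moves(moves=[-0.02, 0, -0.01, 0, 0, 0, -0.03, 0, -0.02, 0, 0, 0, -0.03, 0, -0.03, 0, 0, 0, 0, 0, -0.06, 0, 0, 0, 0, 0, -0.06, 0, 0, 0, 0, 0, -0.06, 0, 0, 0, 0, 0, -0.06, 0, 0, 0, 0, 0, 0, 0, 0, 0, 0, 0, 0, 0, 0, 0, 0, 0, 0, 0, 0, 0])

```text
clock: 19.63
position: [0.4518, 0.2141, 0.2642]
eef_rot: [3.141, 0.001, -0.025]
contact_force: [0.2, 0.5, 0.1]
grip_width: 0.0869
gripper_force: 0.0
```

```bash
cat > last.py <<'E'
from h import *
out=[]
for c,(x,y) in(("scene",(320,120)),("top",(120,180))):
    im=ctrl.snapshot(c); out.append(cv2.resize(im[y:y+90,x:x+120],(400,300),interpolation=cv2.INTER_CUBIC))
cv2.imwrite("pics/e1.png",np.hstack(out)[:,:,::-1]); print(ctrl.read_state()["contact_force"])
E
python3 last.py
```

```text
[-0.5773805  -0.17945086 -0.25110848]
```

View pics/e1.png

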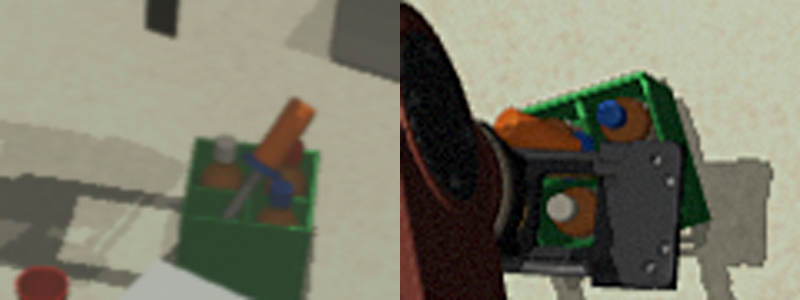

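Emit:
apply_moves(moves=[0, 0.05, -0.02, 0, 0, 0, 0, 0.09, 0, 0, 0, 0, 0, 0.09, 0, 0, 0, 0, 0, 0.09, 0, 0, 0, 0, 0, 0.09, 0, 0, 0, 0, 0, 0.09, 0, 0, 0, 0, 0, 0.09, 0, 0, 0, 0, 0, 0.09, 0, 0, 0, 0, 0, 0.09, 0, 0, 0, 0, 0, 0.09, 0, 0, 0, 0, 0, 0.05, 0, 0, 0, 0, 0, 0, 0, 0, 0])

```text
schema error: expected a multiple of 6 numbers
```

```bash
cat > tilt.py <<'E'
from h import *
from scipy.optimize import minimize
hs={}
for c,(x,y,w,h) in dict(scene=(375,135,45,45),top=(135,195,60,55)).items():
    im=ctrl.snapshot(c); cv2.imwrite(f"pics/{c}9.png",im[:,:,::-1])
    m=cv2.inRange(cv2.cvtColor(im[y:y+h,x:x+w],cv2.COLOR_RGB2HSV),(5,165,100),(20,255,255))
    n,l,s,_=cv2.connectedComponentsWithStats(m); k=1+np.argmax(s[1:,4]); p=np.argwhere(l==k)[:,::-1]+[x,y]
    q=np.vstack([p+d for d in([-.5,-.5],[.5,.5],[-.5,.5],[.5,-.5])]); hs[c]=cv2.convexHull(q.astype(np.float32))[:,0]; print(c,len(p),p.min(0),p.max(0))
t=np.linspace(0,6.28,24)[:,None]
def pts(p):
    d=np.array([p[2],p[3],1]); d/=np.linalg.norm(d); u=np.cross(d,[0,1,0]); u/=np.linalg.norm(u); v=np.cross(d,u)
    tip=np.array([p[0],p[1],.006]); return np.vstack([tip+d*L+.012*(np.cos(t)*u+np.sin(t)*v) for L in(.111,.165)])
def cost(p):
    s=0
    for c,h in hs.items():
        g=cv2.convexHull(np.array([proj(c,a) for a in pts(p)],np.float32))[:,0]; i,_=cv2.intersectConvexConvex(h,g); A=cv2.contourArea
        e=h.mean(0)-g.mean(0); s+=1-i/(A(h)+A(g)-i)+.001*e@e
    return s
r=min((minimize(cost,[.4845,.2135,a,b],method="Nelder-Mead",options=dict(initial_simplex=np.array([[.4845,.2135,a,b]]*5)+np.vstack([np.zeros(4),np.diag([.01,.01,.2,.2])]),maxiter=800)) for a in(.3,.6) for b in(.2,.5)),key=lambda r:r.fun)
print(r.x.round(3),r.fun,"tilt",np.degrees(np.arctan(np.hypot(*r.x[2:]))))
E
python3 tilt.py
```

```text
scene 97 [398 151] [413 168]
top 156 [148 213] [173 224]
[0.484 0.191 0.269 0.742] 0.7378943562507629 tilt 38.29886613405389
```

Emit:
apply_moves(moves=[0, 0.05, -0.02, 0, 0, 0, 0, 0.09, 0, 0, 0, 0, 0, 0.09, 0, 0, 0, 0, 0, 0.09, 0, 0, 0, 0, 0, 0.09, 0, 0, 0, 0, 0, 0.09, 0, 0, 0, 0, 0, 0.09, 0, 0, 0, 0, 0, 0.09, 0, 0, 0, 0, 0, 0.09, 0, 0, 0, 0, 0, 0.05, 0, 0, 0, 0, 0, 0, 0, 0, 0, 0])

```text
clock: 20.75
position: [0.4435, -0.1172, 0.2718]
eef_rot: [3.141, 0.002, -0.03]
contact_force: [-0.3, 0.3, -0.8]
grip_width: 0.0869
gripper_force: 0.0
```

```bash
python3 tilt.py; python3 - <<'E'
import cv2,numpy as np
f=lambda c,x,y:cv2.resize(cv2.imread(f"pics/{c}9.png")[y:y+75,x:x+100],(400,300),interpolation=cv2.INTER_CUBIC)
cv2.imwrite("pics/e2.png",np.hstack([f("scene",350,140),f("top",130,190)]))
E
```

```text
scene 135 [397 150] [413 168]
top 259 [148 213] [173 230]
[0.476 0.195 0.316 0.657] 0.292633056640625 tilt 36.10793323633881
```

View pics/e2.png

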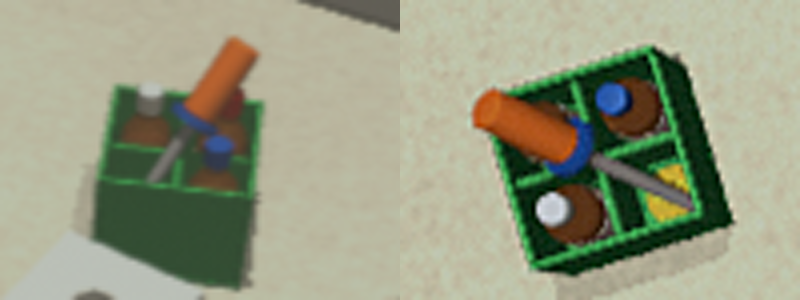

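```bash
python3 - <<'E'
from h import *
from scipy.optimize import least_squares
obs=[("top",(152,217.5),.165),("top",(173,226.5),.108),("scene",(410.5,151),.165),("scene",(350+196/4,140+116/4),.108)]
def P(p,L):
    d=np.array([np.sin(p[2])*np.cos(p[3]),np.sin(p[2])*np.sin(p[3]),np.cos(p[2])]); return np.array([p[0],p[1],.0055])+L*d
for sel in (obs,obs[:2],obs[2:]):
    pr=lambda p:np.r_[(np.ravel([proj(c,P(p,L))-np.array(o) for c,o,L in sel])),(p[0]-.476)/.004,(p[1]-.195)/.004]
    r=least_squares(pr,[.476,.195,.6,1.12]); print(r.x.round(4),"tilt",np.degrees(r.x[2]).round(1),"dist",np.hypot(r.x[0]-.4845,r.x[1]-.2135).round(4),r.fun.round(1))
# tip visible in top crop at about (690,207)
print("tip top",atz("top",130+290/4,190+207/4,.011))
E
```

```text
[0.4758 0.1928 0.6411 1.1286] tilt 36.7 dist 0.0225 [ 0.1 -0.5 -0.4 -0.   0.  -0.7 -0.5  0.4 -0.1 -0.6]
[0.4764 0.194  0.6192 1.1343] tilt 35.5 dist 0.0211 [ 0.3 -0.1 -0.4  0.1  0.1 -0.2]
[0.4761 0.1956 0.5735 1.0345] tilt 32.9 dist 0.0198 [ 0.2 -0.4 -0.3  0.5  0.   0.1]
tip top [0.47710966 0.20340002 0.011     ]
```

Tilt is about 36° (limit 40°). The tip is about 22 mm from the disc centre (limit 26 mm; the cell walls allow at most about 25 mm). It is at rest and the robot is clear, so I'm handing in.

```bash
python3 -c "
from workcell import ctrl
print(ctrl.close_job())"
```

```text
the job is handed in; nothing more can be done
None
```

The job is handed in, with no verdict returned: I pressed the plate to about 6 N (roughly 9 mm of travel by my estimate), then drew the pestle out and released it tip-down in the empty caddy cell, where it leans at about 36° (limit 40°) with its tip about 22 mm from the disc centre (limit 26 mm), so both margins are thin.

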